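# Pull a dryer cover down on its first diagonal

## Robot

A 6-joint arm with a two-finger parallel gripper is mounted at the origin on the work surface. World frame = base frame: x ahead of the robot, y to its left, z up, the work surface at z = 0. Lengths are in mm, angles in degrees, forces in N, time in s.
With the tool pointing down it reaches from about 300 to 850 mm from the base axis. Payload 4.2 kg.
Tool frame: the origin (TCP) lies between the finger pads; the fingertips stand 11 mm ahead of it and the grasp point (between the pads) lies 8 mm behind it (env.tips_ahead is the distance from the TCP to the fingertips, in mm); z points along the fingers, y is the line along which they close (so a half turn about z gives the same grasp; the last joint's range is limited). The gripper opens to 91 mm and grips with 3 to 60 N. Pads are 32 mm wide; open, the fingers measure 118 mm over their backs; the gripper's body (76 mm by 178 mm) begins 60 mm behind the grasp point.
Start: joints at [67.093, 18.312, 89.639, -0, 72.044, -1.146], TCP at [213.176, 534.04, 224.976] pointing down, gripper open.
Joint ranges: [-177.97, 177.97], [-48.28, 115.42], [12.27, 149.76], [-77.06, 257.06], [2.81, 150.46], [-146.56, 146.56]. Speed limits (degrees/s): [147.25, 147.25, 180, 180, 180, 180].

## Interface

Orientations are given as [roll, pitch, yaw] about the fixed x, y, z axes, in that order (R = Rz(yaw) Ry(pitch) Rx(roll)).
In Python, from workcell import env, cams gives the robot as it stands.
- The arm moves only by the tool step_arm, never from a script. Its arguments are lists of equal length, an entry for each row: "linear": the shift along the tool's x, y, z in units of 30 cm (1.0 is 30 cm), a list of three; "turn": the turn about the tool's z in units of 360 degrees (1.0 is 360 degrees). In form: {"linear": [[tx, ty, tz], ...], "turn": [turn, ...]}. A call has 1 to 20 rows; each row is the pose to reach, as a shift and turn from the pose commanded when the call began, along the tool's axes at that moment, turning the shorter way round; what a row does not reach only later rows make up. A row lasts 1/8 s, in which the tool goes at most 62.5 mm and 10.7 degrees, less where a joint would pass 70% of its speed; a pose out of reach is approached as far as the arm can. A call with a number of a shift or a turn outside -1 to 1 is refused whole. A call with a gripper value outside its range is refused whole. "fingers" is the closure, from -1 (fully open) to 1 (shut), so that 0 is half open, set as the call begins (left out, the last holds). The fingers move at their own pace and stop on an object; "force" is the grip in N (left out, the last holds). Time passes only in rows, so rows that repeat a pose let the fingers close. It gives the time, the measured TCP pose, the force, the opening and the grip force at its end, in the units of the state.
- env.state(): the state, without advancing time (a new reading comes with each control period).
- cams.grab_frame(name): name is "scene" or "top" or "wrist"; returns a dict with "color" (400x640x3 uint8, blue, green, red), "fx", "fy", "cx", "cy" (pixels), "extrinsics" (4x4, takes a point from camera to world coordinates); the wrist camera has in their place "tool_from_camera" (4x4, takes a point from camera to tool coordinates, whose origin is the TCP and whose axes are the flange's). Camera axes: x right, y down, z forward; pixel columns grow to the right and rows downward; lengths in mm; the calibration is good to about 2 mm. A picture is of the moment at which its call begins: read the wrist's pose just before it. There is no depth.
- env.job_done(): hands the job in; it is judged then, once.
The state is a dict: "time_s": time; "qpos": joint angles; "qvel": joint speeds; "effort": joint torques, N m; "ee_pos": TCP position; "ee_rot": TCP orientation; "force": force on the tool from outside, world axes, zero at the start; "torque": the same for the moment, N m; "gripper_width": finger opening in mm; "gripper_force": force on a finger pad.
Only numpy, scipy, OpenCV 4.12 (cv2) and the standard library are available. Lean on these libraries where they do the work, as an engineer would, in place of code of your own. Each camera call takes 0.05 s, during which the arm holds its last target. There are 200 camera calls.

## Task

The gasketed cover of the gas dryer housing lies on its four slack wing screws. Start the cross order: turn the wing screw at the corner beside the brass hose stub clockwise (about a quarter turn, seen from above) until it stops, and only then do the same with the screw diagonally opposite. Leave the other two wing screws slack as they are, and let go.

Things in the scene. Friction and masses are not known exactly. Their poses are not given: they have to be found in the camera images.
- housing: gas dryer housing, fixed to the bench: white box 190 x 160 mm (x, y), aluminium cover on a black gasket, cover top 56 mm above the bench. Origin: centre of the underside, z up. A brass elbow hose stub, 16 mm thick, leaves its +x side at y = +55 mm and stands up at x = 140 mm to 85 mm above the bench. Four alike black wing screws stand at x = +-70, y = +-55 mm. In the middle a flat sight glass, 30 mm wide, 4.6 mm high
- port_screw_grip (a point): the wing screw beside the hose stub (x = +70, y = +55 mm on the housing), to be tightened first: a point on the screw's axis at the height to grip, 26 mm above the cover; x lies along the wings and turns with them, z up. Wings 52 mm long, 10 mm thick, from 14 to 38 mm above the cover, on a stem 8 mm thick with a 22 mm washer 3 mm thick
- port_screw (a joint): the wing screw beside the hose stub: its turning angle in rad: 0 = as slack as it can be, grows clockwise seen from above, 1.3 = tight (a hard stop; it cannot go past). At the start it reads 0 to 0.3. It turns stiffly (about 0.06 N m) and stays where it is left
- cross_screw_grip (a point): the wing screw diagonally opposite (x = -70, y = -55 mm on the housing), to be tightened second: a point on the screw's axis at the height to grip, 26 mm above the cover; x lies along the wings and turns with them, z up. Wings 52 mm long, 10 mm thick, from 14 to 38 mm above the cover, on a stem 8 mm thick with a 22 mm washer 3 mm thick
- cross_screw (a joint): the wing screw across the diagonal from it, its turning angle in rad: 0 = as slack as it can be, grows clockwise seen from above, 1.3 = tight (a hard stop; it cannot go past). At the start it reads 0 to 0.3. It turns stiffly (about 0.06 N m) and stays where it is left
- side_screw_a (a joint): the wing screw at x = +70, y = -55 mm on the housing, to be left slack: same angle; starts at 0 to 0.2
- side_screw_b (a joint): the wing screw at x = -70, y = +55 mm on the housing, to be left slack: same angle; starts at 0 to 0.2

How it is judged:
By the outcome, as a careful person would: the job done as asked, in the order asked, and still so for the second after the job is handed in, with the robot touching nothing.
It also fails if it takes over 45 s, if anything falls off the work surface, if the arm or the gripper's body presses on something with over 40 N, if the wrist force passes 120 N, or if a joint passes its speed limit or range.

## Working session

There is one attempt and no reset: what is moved stays moved. The work goes in short steps, Python scripts to look and compute and a tool call to move; the robot and the scene stay as the last step left them, time stands still between calls to the robot, and variables do not carry over. Pictures are saved under pics/ and viewed, at most 10 in all, crops included, and the job is handed in when it is done.

Besides the shell and the picture viewer there is one more tool, called after "Request:" by a JSON object that holds its "method" and its "body", one argument or row to a line. step_arm: Moves the arm, as the interface text tells. Its arguments: {"type":"object","properties":{"linear":{"type":"array"},"turn":{"type":"array"},"fingers":{"type":"number"},"force":{"type":"number"}},"required":["linear","turn"]}

```bash
ls; mkdir -p pics
python3 - <<'E'
from workcell import env,cams
import cv2,numpy as np
s=env.state();print(s)
for n in("top","scene"):
    f=cams.grab_frame(n);cv2.imwrite(f"pics/{n}0.png",f["color"]);print(n,f["fx"],f["fy"],f["cx"],f["cy"],np.round(f["extrinsics"],3).tolist())
E
```

```text
pics
{'time_s': 0.0, 'qpos': array([ 6.70939448e+01,  1.83510355e+01,  8.97080126e+01,  6.74346007e-04,
        7.20428801e+01, -1.14238901e+00]), 'qvel': array([ 0.07309524, -0.03824951,  0.01731035,  0.0395217 ,  0.03870106,
        0.13727208]), 'effort': array([ 1.11510646e-03, -4.12468529e+01, -2.31974763e+01,  7.26637454e-02,
        4.58001543e-02, -1.46286066e-04]), 'ee_pos': array([212.96800688, 533.57278838, 224.1154473 ]), 'ee_rot': array([-1.79898105e+02, -2.67315168e-03,  1.58236123e+02]), 'force': array([ 0.59755887, -1.04973392, -0.02769955]), 'torque': array([-0.01850197,  0.00386235, -0.002253  ]), 'gripper_force': 0.0, 'gripper_width': 91.01342657050618}
top 426.1398499319565 426.1398499319565 322.6472239186498 200.75560832257318 [[-0.024, -0.99, 0.142, 465.734], [-0.999, 0.019, -0.034, 64.866], [0.031, -0.142, -0.989, 735.827], [0.0, 0.0, 0.0, 1.0]]
scene 382.12482436889456 382.12482436889456 320.4924182355002 203.7221843709938 [[0.339, 0.591, -0.732, 1042.299], [0.941, -0.23, 0.25, -102.383], [-0.021, -0.773, -0.634, 501.596], [0.0, 0.0, 0.0, 1.0]]
```

View pics/top0.png

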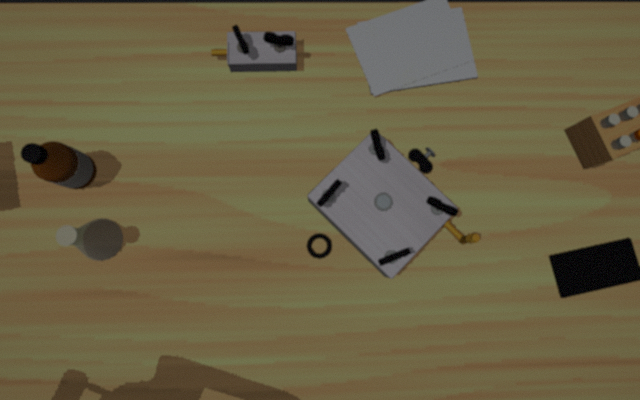

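The top view shows the housing centred near (383,202) and the brass stub at (470,238). The port screw is at about (442,206), the cross screw at (329,193), and the side screws at (377,144) and (395,256). I'll enlarge this area.

Run:
```python
import cv2
im=cv2.imread("pics/top0.png")[120:290,295:490]
im=cv2.convertScaleAbs(cv2.resize(im,None,fx=4,fy=4,interpolation=cv2.INTER_CUBIC)[:600],alpha=2)
cv2.imwrite("pics/top0c.png",im[:, :])
print(im.shape)
```

```text
(600, 780, 3)
```

View pics/top0c.png

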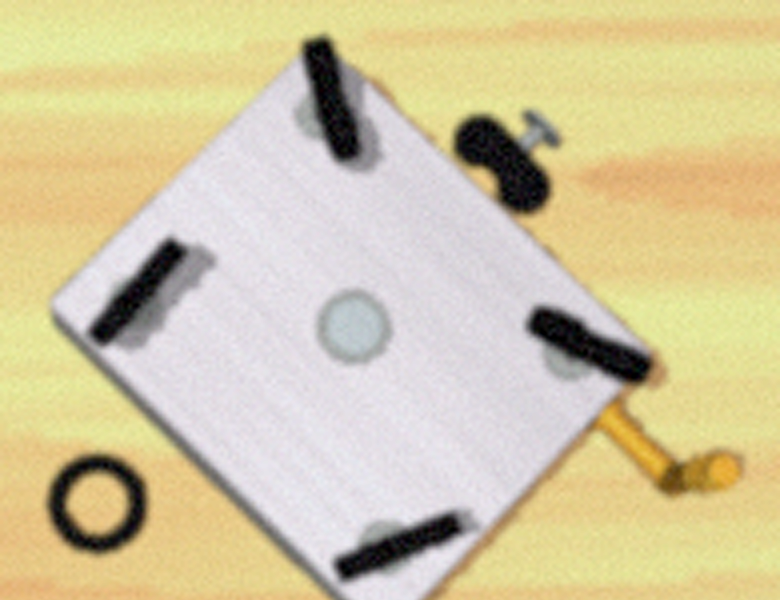

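```bash
cat > h.py <<'E'
import numpy as np
from workcell import env,cams
from scipy.spatial.transform import Rotation as R
def ray(f,E,u,v,z):
    d=E[:3,:3]@[(u-f["cx"])/f["fx"],(v-f["cy"])/f["fy"],1]
    return E[:3,3]+d*(z-E[2,3])/d[2]
def wing(f,E,a,b,z=94):
    p,q=ray(f,E,*a,z),ray(f,E,*b,z); d=q-p
    return np.round((p+q)[:2]/2,1),round(np.linalg.norm(d),1),round(np.degrees(np.arctan2(d[1],d[0]))%180,1)
def togo(p,yaw_w):
    "shift (units of 30cm) and turn (units of 360) that set TCP at p with tool x along the wing"
    s=env.state();r=R.from_euler("xyz",s["ee_rot"],degrees=True);m=r.as_matrix()
    yx=np.degrees(np.arctan2(m[1,0],m[0,0])); t=(yx-yaw_w+90)%180-90
    return np.round(m.T@(np.array(p)-s["ee_pos"])/300,4),round(t/360,4),"tool x yaw",round(yx,1),"q6",round(s["qpos"][5],1)
E
python3 - <<'E'
from h import *
f=cams.grab_frame("top");E=f["extrinsics"]
c=lambda u,v:(u/4+295,v/4+120)
for n,a,b in(("port",(530,318),(650,370)),("cross",(180,245),(98,340)),("sA/B",(317,40),(346,158)),("s",(340,572),(462,520))):
    print(n,wing(f,E,c(*a),c(*b)))
print("glass",ray(f,E,*c(353,325),60))
w=wing(f,E,c(530,318),c(650,370))
print(togo([*w[0],174],w[2]))
E
```

```text
port (array([ 546.1, -140.9]), np.float64(49.8), np.float64(65.1))
cross (array([569.4,  31.5]), np.float64(48.5), np.float64(138.2))
sA/B (array([644.3, -45.4]), np.float64(48.4), np.float64(11.1))
s (array([471.1, -64.4]), np.float64(50.4), np.float64(111.3))
glass [559.9264408  -56.03040414  60.        ]
(array([-1.8648, -1.6766,  0.1699]), np.float64(-0.2413), 'tool x yaw', np.float64(158.2), 'q6', np.float64(-1.1))
```

Request:
{"method": "step_arm", "body": {
  "linear": [
    [-0.93, -0.84, 0],
    [-0.93, -0.84, 0],
    [-0.93, -0.84, 0],
    [-0.93, -0.84, 0],
    [-0.93, -0.84, 0],
    [-0.93, -0.84, 0],
    [-0.93, -0.84, 0],
    [-0.93, -0.84, 0]
  ],
  "turn": [0, 0, 0, 0, 0, 0, 0, 0],
  "fingers": 0
}}

```text
time_s: 1.15
ee_pos: [378.7, 196.7, 224.8]
ee_rot: [180.0, -0.0, 158.2]
force: [0.1, 1.2, -0.2]
gripper_width: 45.5
gripper_force: 0.0
```

Request:
{"method": "step_arm", "body": {
  "linear": [
    [-0.93, -0.84, 0.1],
    [-0.93, -0.84, 0.1],
    [-0.93, -0.84, 0.1],
    [-0.93, -0.84, 0.1],
    [-0.93, -0.84, 0.1],
    [-0.93, -0.84, 0.1],
    [-0.93, -0.84, 0.1],
    [-0.93, -0.84, 0.1],
    [-0.93, -0.84, 0.1],
    [-0.93, -0.84, 0.1]
  ],
  "turn": [0.259, 0.259, 0.259, 0.259, 0.259, 0.259, 0.259, 0.259, 0.259, 0.259]
}}

```text
time_s: 2.4
ee_pos: [545.2, -138.9, 194.6]
ee_rot: [-180.0, -0.0, 65.3]
force: [-0.1, 0.6, 0.3]
gripper_width: 45.4
gripper_force: 0.0
```

Run:
```python
from h import *
import cv2
s=env.state();print(s["ee_pos"],s["ee_rot"],s["time_s"],s["gripper_width"])
f=cams.grab_frame("wrist");cv2.imwrite("pics/w1.png",cv2.convertScaleAbs(f["color"],alpha=1.8))
```

```text
[ 545.17769292 -138.85899192  194.5982665 ] [-1.79963681e+02 -2.03689134e-02  6.52580971e+01] 2.4 45.35200111733001
```

View pics/w1.png

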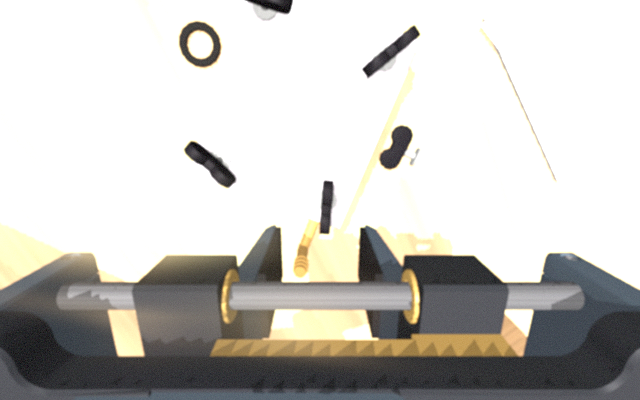

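The wrist view shows the port wing upright in the picture, from (327,182) to (325,232), with the stub at (305,255). I'll triangulate from that.

Run:
```python
from h import *
import cv2
s=env.state();f=cams.grab_frame("wrist")
T=np.eye(4);T[:3,:3]=R.from_euler("xyz",s["ee_rot"],degrees=True).as_matrix();T[:3,3]=s["ee_pos"]
E=T@f["tool_from_camera"];print(np.round(f["tool_from_camera"],2).tolist())
w=wing(f,E,(327,182),(325,232));print(w,togo([*w[0],74],w[2]))
im=f["color"][160:260,280:400];cv2.imwrite("pics/w1c.png",cv2.resize(im,None,fx=6,fy=6,interpolation=cv2.INTER_CUBIC))
```

```text
[[0.0, -0.96, -0.28, 80.6], [1.0, 0.0, 0.0, 0.36], [0.0, -0.28, 0.96, -160.34], [0.0, 0.0, 0.0, 1.0]]
(array([ 550.5, -140.9]), np.float64(46.2), np.float64(63.5)) (array([0.0033, 0.019 , 0.4024]), np.float64(0.0048), 'tool x yaw', np.float64(65.2), 'q6', np.float64(9.2))
```

View pics/w1c.png

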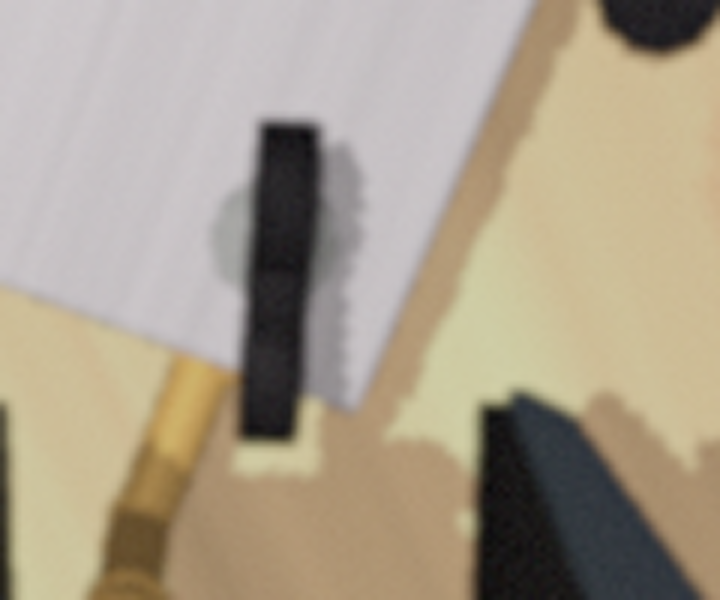

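Run:
```python
from h import *
s=env.state();f=cams.grab_frame("wrist")
T=np.eye(4);T[:3,:3]=R.from_euler("xyz",s["ee_rot"],degrees=True).as_matrix();T[:3,3]=s["ee_pos"]
E=T@f["tool_from_camera"]
w=wing(f,E,(328.3,181.5),(324.7,233));print(w,togo([*w[0],74],w[2]))
```

```text
(array([ 550.7, -141.7]), np.float64(47.7), np.float64(61.8)) (array([0.0022, 0.0205, 0.4027]), np.float64(0.0094), 'tool x yaw', np.float64(65.2), 'q6', np.float64(9.2))
```

Request:
{"method": "step_arm", "body": {
  "linear": [
    [0.001, 0.018, 0.2],
    [0.001, 0.018, 0.3],
    [0.001, 0.018, 0.4],
    [0.001, 0.018, 0.402],
    [0.001, 0.018, 0.402]
  ],
  "turn": [0.009, 0.009, 0.009, 0.009, 0.009]
}}

```text
time_s: 3.18
ee_pos: [550.5, -142.9, 75.4]
ee_rot: [179.9, -0.0, 61.8]
force: [-0.1, 0.3, 0.4]
gripper_width: 45.5
gripper_force: 0.0
```

Request:
{"method": "step_arm", "body": {
  "linear": [
    [0, 0, 0],
    [0, 0, 0],
    [0, 0, 0],
    [0, 0, 0],
    [0, 0, 0]
  ],
  "turn": [0, 0, 0, 0, 0],
  "fingers": 1,
  "force": 10
}}

```text
time_s: 3.8
ee_pos: [549.4, -142.8, 74.6]
ee_rot: [-180.0, -0.0, 61.8]
force: [-2.0, 1.1, 3.4]
gripper_width: 9.8
gripper_force: 10.0
```

Request:
{"method": "step_arm", "body": {
  "linear": [
    [0, 0, 0],
    [0, 0, 0],
    [0, 0, 0],
    [0, 0, 0],
    [0, 0, 0],
    [0, 0, 0],
    [0, 0, 0],
    [0, 0, 0],
    [0, 0, 0]
  ],
  "turn": [0.02, 0.04, 0.06, 0.08, 0.1, 0.12, 0.14, 0.14, 0.14],
  "force": 25
}}

```text
time_s: 4.92
ee_pos: [550.0, -143.6, 74.6]
ee_rot: [179.9, -0.0, 11.5]
force: [0.2, -3.1, 2.8]
gripper_width: 10.1
gripper_force: 25.0
```

Run:
```python
from h import *
s=env.state();print(s["ee_pos"],s["ee_rot"],s["force"],s["torque"],s["gripper_width"],s["effort"][5])
```

```text
[ 549.98429862 -143.60282124   74.60074423] [ 1.79921139e+02 -4.44263390e-02  1.14753305e+01] [ 0.24480585 -3.09890149  2.80327035] [-0.75208821  0.19686491 -0.07855236] 10.058123952358086 -0.02441355201881379
```

Request:
{"method": "step_arm", "body": {
  "linear": [
    [0, 0, 0],
    [0, 0, 0],
    [0, 0, 0],
    [0, 0, 0]
  ],
  "turn": [0.015, 0.03, 0.045, 0.045],
  "force": 35
}}

```text
time_s: 5.42
ee_pos: [550.0, -143.9, 74.6]
ee_rot: [179.9, -0.1, -4.5]
force: [-0.1, -5.6, 1.3]
gripper_width: 10.7
gripper_force: 35.0
```

```bash
cat > st.py <<'E'
from h import *
s=env.state();print(s["ee_pos"],s["ee_rot"],s["force"],s["torque"],s["gripper_width"],s["effort"][5],s["time_s"])
E
python3 st.py
```

```text
[ 550.00798721 -143.87128138   74.60090372] [ 1.79860354e+02 -6.37043760e-02 -4.49357381e+00] [-0.11178721 -5.62075116  1.32848328] [-0.97851715  0.16596582  1.13875855] 10.657506997850485 1.3589031994342804 5.425
```

Request:
{"method": "step_arm", "body": {
  "linear": [
    [0, 0, 0],
    [0, 0, 0],
    [0, 0, 0],
    [0, 0, -0.2],
    [0, 0, -0.4],
    [0, 0, -0.4],
    [0, 0, -0.4]
  ],
  "turn": [0, 0, 0, 0, 0, 0, 0],
  "fingers": 0
}}

```text
time_s: 6.3
ee_pos: [548.9, -142.5, 193.7]
ee_rot: [-180.0, 0.1, -4.8]
force: [0.9, 0.7, 0.1]
gripper_width: 45.7
gripper_force: 0.0
```

```bash
python3 st.py
python3 - <<'E'
from h import *
import cv2
f=cams.grab_frame("wrist");cv2.imwrite("pics/w2.png",f["color"])
print(togo([569.4,31.5,194],138.2))
E
```

```text
[ 548.89694453 -142.52381087  193.69157127] [-1.79959592e+02  7.31786342e-02 -4.83738336e+00] [0.94417618 0.65381769 0.0747086 ] [-0.02659533  0.18892773  0.03892488] 45.689619471850285 0.00035318676964379847 6.3
(array([ 0.0205, -0.5837, -0.0035]), np.float64(0.1027), 'tool x yaw', np.float64(-4.8), 'q6', np.float64(79.1))
```

View pics/w2.png

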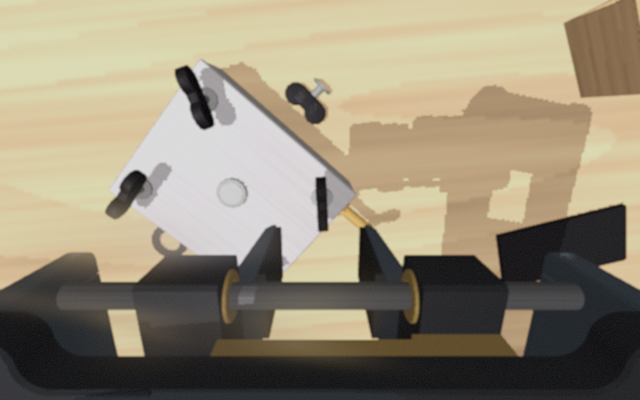

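The port wing at (322,205) is square to the tool, so it followed the turn up to the stop. Next is the cross screw. I'm unwinding the wrist the other way to stay inside joint 6's range.

Request:
{"method": "step_arm", "body": {
  "linear": [
    [0.02, -0.15, 0],
    [0.02, -0.3, 0],
    [0.02, -0.45, 0],
    [0.025, -0.58, 0],
    [0.025, -0.58, 0],
    [0.025, -0.58, 0],
    [0.025, -0.58, 0],
    [0.025, -0.58, 0],
    [0.025, -0.58, 0],
    [0.025, -0.58, 0],
    [0.025, -0.58, 0],
    [0.025, -0.58, 0],
    [0.025, -0.58, 0],
    [0.025, -0.58, 0],
    [0.025, -0.58, 0],
    [0.025, -0.58, 0]
  ],
  "turn": [-0.397, -0.397, -0.397, -0.397, -0.397, -0.397, -0.397, -0.397, -0.397, -0.397, -0.397, -0.397, -0.397, -0.397, -0.397, -0.397]
}}

```text
time_s: 8.35
ee_pos: [571.2, 29.9, 193.2]
ee_rot: [-179.9, -0.1, 138.0]
force: [-0.3, 0.5, 1.1]
gripper_width: 45.9
gripper_force: 0.0
```

```bash
python3 st.py
python3 - <<'E'
from h import *
import cv2
f=cams.grab_frame("wrist")
im=f["color"][160:260,270:390];cv2.imwrite("pics/w3.png",cv2.resize(im,None,fx=6,fy=6,interpolation=cv2.INTER_CUBIC))
E
```

```text
[571.22946708  29.85815766 193.19414997] [-1.79918924e+02 -9.91293481e-02  1.38032228e+02] [-0.26766913  0.46538949  1.08232102] [-0.0707752  -0.03010898 -0.0143411 ] 45.88374668928757 0.0020328005484770983 8.35
```

View pics/w3.png

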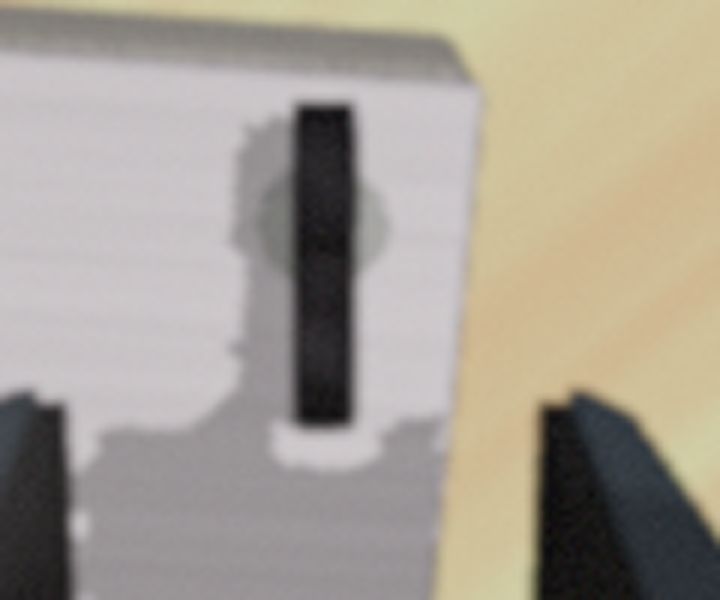

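The cross wing runs vertically at column 324 (rows 177–231). That is about 2 px from the column where the gripped port wing sat, so I shift about 2 mm and go down.

Request:
{"method": "step_arm", "body": {
  "linear": [
    [0, 0.006, 0.2],
    [0, 0.006, 0.3],
    [0, 0.006, 0.397],
    [0, 0.006, 0.397],
    [0, 0.006, 0.397]
  ],
  "turn": [0, 0, 0, 0, 0]
}}

```text
time_s: 9.02
ee_pos: [573.8, 31.2, 76.2]
ee_rot: [179.9, 0.1, 138.1]
force: [0.1, 0.6, -0.8]
gripper_width: 45.7
gripper_force: 0.0
```

Request:
{"method": "step_arm", "body": {
  "linear": [
    [0, 0, 0],
    [0, 0, 0],
    [0, 0, 0],
    [0, 0, 0],
    [0, 0, 0]
  ],
  "turn": [0, 0, 0, 0, 0],
  "fingers": 1,
  "force": 10
}}

```text
time_s: 9.65
ee_pos: [573.7, 31.8, 75.6]
ee_rot: [179.9, 0.0, 138.1]
force: [0.8, 2.3, 0.5]
gripper_width: 10.1
gripper_force: 10.0
```

Request:
{"method": "step_arm", "body": {
  "linear": [
    [0, 0, 0],
    [0, 0, 0],
    [0, 0, 0],
    [0, 0, 0],
    [0, 0, 0],
    [0, 0, 0],
    [0, 0, 0],
    [0, 0, 0],
    [0, 0, 0]
  ],
  "turn": [0.02, 0.04, 0.06, 0.08, 0.1, 0.12, 0.14, 0.15, 0.15],
  "force": 25
}}

```text
time_s: 10.78
ee_pos: [572.9, 31.5, 75.6]
ee_rot: [-180.0, -0.0, 84.1]
force: [-1.0, 2.5, 3.0]
gripper_width: 9.9
gripper_force: 25.0
```

```bash
python3 st.py
```

```text
[572.9044603   31.4863756   75.57709103] [-1.79998212e+02 -3.26868028e-02  8.41088437e+01] [-0.97493006  2.47264362  2.98101414] [ 0.34556402  0.11802586 -0.02465813] 9.89687541981671 0.06494959350675344 10.775
```

Request:
{"method": "step_arm", "body": {
  "linear": [
    [0, 0, 0],
    [0, 0, 0],
    [0, 0, 0],
    [0, 0, 0]
  ],
  "turn": [0.012, 0.024, 0.035, 0.035],
  "force": 35
}}

```text
time_s: 11.28
ee_pos: [572.8, 31.2, 75.6]
ee_rot: [180.0, 0.1, 71.8]
force: [-1.7, 1.9, 5.3]
gripper_width: 11.9
gripper_force: 36.0
```

```bash
python3 st.py
```

```text
[572.75838671  31.17823217  75.57399261] [1.79995532e+02 5.21214140e-02 7.17822947e+01] [-1.67290602  1.91993981  5.34339685] [0.28381329 0.30988617 1.26969883] 11.90510229140167 1.3699015974998474 11.275
```

The torque has risen to 1.27 N m, so this screw is at its stop. Releasing now.

Request:
{"method": "step_arm", "body": {
  "linear": [
    [0, 0, 0],
    [0, 0, 0],
    [0, 0, 0],
    [0, 0, -0.2],
    [0, 0, -0.4],
    [0, 0, -0.4],
    [0, 0, -0.4]
  ],
  "turn": [0, 0, 0, 0, 0, 0, 0],
  "fingers": 0
}}

```text
time_s: 12.15
ee_pos: [572.3, 31.0, 194.6]
ee_rot: [-179.9, 0.0, 71.5]
force: [0.1, -0.5, -0.0]
gripper_width: 45.7
gripper_force: 0.0
```

Request:
{"method": "step_arm", "body": {
  "linear": [
    [0, 0, -0.2],
    [0, 0, -0.4],
    [-0.6, 0, -0.4],
    [-0.6, 0, -0.4],
    [-0.6, 0, -0.4],
    [-0.6, 0, -0.4]
  ],
  "turn": [0, 0, 0, 0, 0, 0]
}}

```text
time_s: 12.9
ee_pos: [513.9, -142.4, 313.0]
ee_rot: [-179.7, 0.1, 71.2]
force: [0.0, 0.4, 0.4]
gripper_width: 45.9
gripper_force: 0.0
```

```bash
python3 st.py
python3 - <<'E'
from h import *
import cv2
f=cams.grab_frame("top")
im=f["color"][120:270,295:490];cv2.imwrite("pics/top9.png",cv2.convertScaleAbs(cv2.resize(im,None,fx=4,fy=4,interpolation=cv2.INTER_CUBIC),alpha=2))
E
```

```text
[ 513.93323667 -142.39172769  312.98924535] [-1.79744912e+02  5.49920462e-02  7.11684969e+01] [7.04268343e-05 3.85124506e-01 4.29808213e-01] [-0.08210029  0.08315805  0.01973315] 45.88025526549773 -0.1637877244502306 12.9
```

View pics/top9.png

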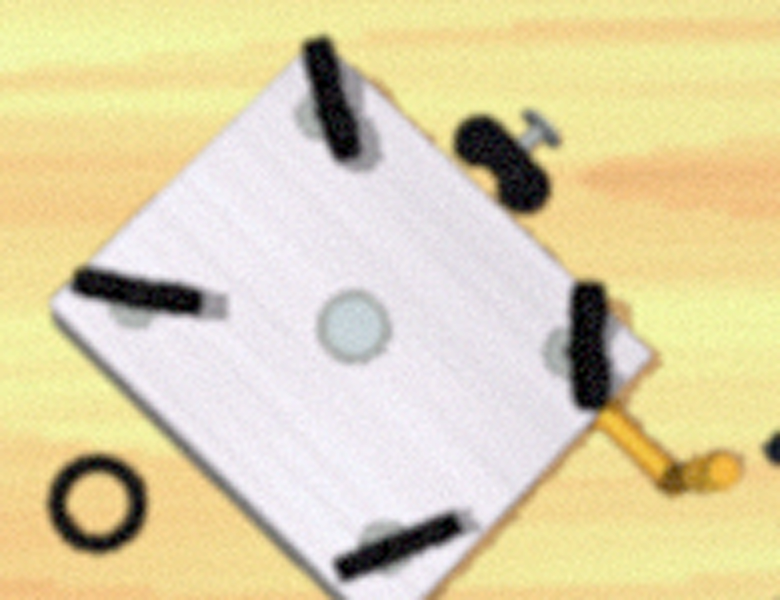

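The top view shows both wings turned clockwise and the two side screws unchanged. I'll check the angles numerically.

Run:
```python
from h import *
import cv2
f=cams.grab_frame("top");E=f["extrinsics"]
def pca(im,u,v):
    m=np.zeros((400,640),np.uint8);cv2.circle(m,(u,v),19,1,-1)
    y,x=np.nonzero((im.max(2)<30)&(m>0))
    P=np.array([ray(f,E,a,b,94)[:2] for a,b in zip(x,y)]);c=P.mean(0);w,V=np.linalg.eigh(np.cov((P-c).T));d=V[:,1]
    return len(x),np.round(c,1),round(np.degrees(np.arctan2(d[1],d[0]))%180,1)
for n,im in(("before",cv2.imread("pics/top0.png")),("now",f["color"])):
    for k,p in(("port",(442,206)),("cross",(330,193)),("sb",(378,145)),("sa",(395,256))): print(n,k,pca(im,*p))
```

```text
before port (207, array([ 545.9, -139.7]), np.float64(62.1))
before cross (156, array([569.7,  33. ]), np.float64(138.1))
before sb (201, array([644.2, -44.8]), np.float64(12.6))
before sa (156, array([471.6, -62.7]), np.float64(110.2))
now port (235, array([ 545.4, -139.7]), np.float64(178.1))
now cross (174, array([569.9,  32.7]), np.float64(78.4))
now sb (189, array([644.3, -44.8]), np.float64(13.1))
now sa (151, array([471.4, -62.6]), np.float64(110.2))
```

```bash
python3 -c "
from workcell import env
print(env.job_done())"
```

```text
the job is handed in; nothing more can be done
None
```

I turned the port screw clockwise to its stop (about 64°), then the diagonal screw (about 60°); torque rose above 1.1 N m at each stop. The two side screws show no movement in the top view, the gripper has let go and is clear, and I handed the job in just after 13 s; no verdict came back.

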